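# Switch on the eye-test desk

## Task

Power up the eye-test desk: push the lever of the main isolator (the switch with the T-shaped crossbar handle) over to its other side until it snaps across and stays, and after that do the same with the instrument switch (the flat paddle lever). Leave the ball-ended lamp switch the way it is, and do not shift or knock over the other things on the desk.

Things in the scene. Friction and masses are not known exactly. Their poses are not given: they have to be found in the camera images.
- main_box: the main isolator, the switch whose lever ends in a crossbar (T-handle): grey steel box 110 (x) by 80 (y) by 45 mm high, the lever standing out of its top. Its origin is the centre of its underside, z up; its lever swings in its own x-z plane. Fixed to the desk, turned up to 0.8 rad either way; the three boxes may stand in any order.
- main_tip (a point): point on the lever of main_box, 90 mm from its hinge axis: the middle of the black crossbar, 70 mm long along the box's y and 16 mm thick, on a 10 mm steel rod. It starts off. About 122 mm above the desk when at rest on either side (47 mm to that side of the box's middle), 135 mm when upright; it moves with the lever.
- main (a joint): hinge of that lever, rad: 0 = at rest leaning 31.5 deg to the box's -x (off), 0.55 = upright, 1.10 = leaning as far to +x (on). Axis along the box's y, 45 mm above the desk, over the box's middle. A spring drives it away from upright: about 5 N at the head moves it off its rest, falling to nothing at upright; past that it snaps over and stays.
- instr_box: the instrument switch, the one whose lever is a flat paddle: grey steel box 110 (x) by 80 (y) by 45 mm high, the lever standing out of its top. Its origin is the centre of its underside, z up; its lever swings in its own x-z plane. Fixed to the desk, turned up to 0.8 rad either way; the three boxes may stand in any order.
- instr_tip (a point): point on the lever of instr_box, 90 mm from its hinge axis: near the end of the flat steel paddle, on its centre line; the paddle is 34 mm wide along the box's y, 9 mm thick, and reaches from 30 to 98 mm from the axis. It starts off. About 122 mm above the desk when at rest on either side (47 mm to that side of the box's middle), 135 mm when upright; it moves with the lever.
- instr (a joint): hinge of that lever, rad: 0 = at rest leaning 31.5 deg to the box's -x (off), 0.55 = upright, 1.10 = leaning as far to +x (on). Axis along the box's y, 45 mm above the desk, over the box's middle. A spring drives it away from upright: about 5 N at the head moves it off its rest, falling to nothing at upright; past that it snaps over and stays.
- lamp_box: the lamp switch, the one whose lever ends in a ball: grey steel box 110 (x) by 80 (y) by 45 mm high, the lever standing out of its top. Its origin is the centre of its underside, z up; its lever swings in its own x-z plane. Fixed to the desk, turned up to 0.8 rad either way; the three boxes may stand in any order.
- lamp_tip (a point): point on the lever of lamp_box, 90 mm from its hinge axis: the centre of the black ball, 30 mm across, on a 10 mm steel rod. About 122 mm above the desk when at rest on either side (47 mm to that side of the box's middle), 135 mm when upright; it moves with the lever.
- lamp (a joint): hinge of that lever, rad: 0 = at rest leaning 31.5 deg to the box's -x (off), 0.55 = upright, 1.10 = leaning as far to +x (on). Axis along the box's y, 45 mm above the desk, over the box's middle. A spring drives it away from upright: about 5 N at the head moves it off its rest, falling to nothing at upright; past that it snaps over and stays. May start in either.
- drops: eye-drop bottle standing upright, 40 mm across, 70 mm tall; a bystander, loose on the desk. Origin at its underside, in the middle.
- pot: small white ceramic pot, open at the top, 52 mm across, 50 mm tall; a bystander, loose on the desk. Origin at its underside, in the middle.
- frame: metal trial spectacle frame with two round lenses lying flat, about 140 mm wide along y, with two side arms to +x, 12 mm high; a bystander, loose on the desk. Origin at its underside, midway between the lenses.
- occluder: black hand-held eye occluder lying flat, about 190 mm long along its x, disc 64 mm across at its +x end, 6 mm thick; a bystander, loose on the desk. Origin at its underside, 70 mm from the middle of the disc.
- case: blue spectacle case, 160 (x) by 60 by 42 mm; a bystander, loose on the desk. Origin at its underside, in the middle.
- tissues: carton of tissues, 90 (x) by 130 (y) by 46 mm; a bystander, loose on the desk. Origin at its underside, in the middle.

How it is judged:
By the outcome, as a careful person would: the job done as asked, in the order asked, and still so for the second after the job is handed in, with the robot touching nothing.
It also fails if it takes over 40 s, if anything falls off the work surface, if the arm or the gripper's body presses on something with over 40 N, if the wrist force passes 120 N, or if a joint passes its speed limit or range.

## Robot

A 7-joint arm with a two-finger parallel gripper is mounted at the origin on the work surface. World frame = base frame: x ahead of the robot, y to its left, z up, the work surface at z = 0. Lengths are in m, angles in rad, forces in N, time in s.
With the tool pointing down it reaches from about 0.425 to 0.875 m from the base axis. Payload 4.7 kg.
Tool frame: the origin (TCP) lies on the centre line of the jaws, within the pads' length; the fingertips stand ahead of it and the grasp point (between the pads) lies 2 mm behind it (nose_length is the z of the fingertips in the tool frame, in m); z points along the fingers, y is the line along which they close (so a half turn about z gives the same grasp; the last joint's range is limited). The gripper opens to 87 mm and grips with 3 to 60 N. Pads are 19 mm wide; open, the fingers measure 117 mm over their backs; the gripper's body (75 mm by 190 mm) begins 51 mm behind the grasp point.
Start: joints at [1.298, 0.321, -0.07, 1.45, 0.023, 1.371, -0.057], TCP at [0.184, -0.623, 0.24] pointing down, gripper open.
Joint ranges: [-2.86, 2.86], [-0.3, 2.09], [-1.38, 1.24], [0.06, 2.45], [-1.56, 4.7], [0.09, 2.05], [-2.69, 2.69]. Speed limits (rad/s): [2.57, 2.57, 3.14, 3.14, 3.14, 3.14, 3.14].

## Interface

Orientations are given as a rotation vector (axis times angle).
In Python, from bench import * gives the robot as it stands.
- The arm moves only by the tool send_rows, never from a script. Its arguments are lists of equal length, an entry for each row: "xyz": the shift along the tool's x, y, z in mm, a list of three; "dr": the turn, a rotation vector about the tool's x, y, z in rad, a list of three. A call has exactly 10 rows; each row is the pose to reach, as a shift and turn from the pose commanded when the call began, along the tool's axes at that moment; what a row does not reach only later rows make up. A row lasts 1/12 s, in which the tool goes at most 41.7 mm and 7.16 degrees, less where a joint would pass 70% of its speed; a pose out of reach is approached as far as the arm can. A call with a gripper value outside its range is refused whole. "jaw" is the finger opening in mm, from 0 to 87, set as the call begins (left out, the last holds). The fingers move at their own pace and stop on an object; "grip_force" is the grip in N (left out, the last holds). Time passes only in rows, so rows that repeat a pose let the fingers close, or fill a call up. It gives the time, the measured TCP pose, the force, the opening and the grip force at its end, in the units of the state.
- get_state(): the state, without advancing time (a new reading comes with each control period).
- get_image(name): name is "scene" or "top" or "wrist"; returns the picture (480x640x3 uint8, red, green, blue); there is no depth.
- calibration(name): a dict with "vfov" (degrees; the focal length in pixels is half the picture's height over the tangent of half this angle, whatever the lens; pixels are square), "cx", "cy" (the principal point, pixels), "k1" (the pictures are not rectified: a ray, as slopes to the right and down, at radius r is drawn at 1 + k1 r^2 times it, then the intrinsics apply), "rvec" (rotation vector, rad) and "tvec" (3), from world to camera coordinates, as OpenCV has them; the wrist camera has in their place "hand_eye" (4x4, takes a point from camera to tool coordinates, whose origin is the TCP and whose axes are the flange's). Camera axes: x right, y down, z forward; pixel columns grow to the right and rows downward; lengths in m; the calibration is good to about 2 mm. A picture is of the moment at which its call begins: read the wrist's pose just before it. calibration takes no time and is no camera call.
- close_job(): hands the job in; it is judged then, once.
The state is a dict: "time": time; "joint_positions": joint angles; "qd": joint speeds; "joint_torque": joint torques, N m; "position": TCP position; "tool_rot": TCP orientation; "ft_force": force on the tool from outside, world axes, zero at the start; "torque": the same for the moment, N m; "grip_width": opening from 0.0 (shut) to 1.0 (fully open); "grip_force": force on a finger pad.
Only numpy, scipy, OpenCV 4.12 (cv2) and the standard library are available. Lean on these libraries where they do the work, as an engineer would, in place of code of your own. Each camera call takes 0.05 s, during which the arm holds its last target. There are 200 camera calls.

## Working session

There is one attempt and no reset: what is moved stays moved. The work goes in short steps, Python scripts to look and compute and a tool call to move; the robot and the scene stay as the last step left them, time stands still between calls to the robot, and variables do not carry over. Pictures are saved under pics/ and viewed, at most 10 in all, crops included, and the job is handed in when it is done.

Besides the shell and the picture viewer there is one more tool, called after "Emit:" as name(argument=value, ...) on one line, values as JSON. send_rows: Moves the arm, as the interface text tells. Its arguments: {"type":"object","properties":{"xyz":{"type":"array"},"dr":{"type":"array"},"jaw":{"type":"number"},"grip_force":{"type":"number"}},"required":["xyz","dr"]}

```bash
mkdir -p pics; cat > h.py <<'E'
from bench import *
import numpy as np, cv2
from scipy.spatial.transform import Rotation as R
def K(c): 
    f=240/np.tan(np.radians(c["vfov"])/2); return f,c["cx"],c["cy"],c["k1"]
def ray(name,uv,st=None):
    c=calibration(name); f,cx,cy,k1=K(c)
    d=np.array([(uv[0]-cx)/f,(uv[1]-cy)/f]); s=d.copy()
    for _ in range(30): s=d/(1+k1*(s@s))
    v=np.array([*s,1.0])
    Rm=R.from_rotvec(c["rvec"]).as_matrix(); t=np.array(c["tvec"])
    return -Rm.T@t, Rm.T@v
def plane(name,uv,z):
    o,d=ray(name,uv); return o+d*(z-o[2])/d[2]
def proj(name,p):
    c=calibration(name); f,cx,cy,k1=K(c)
    q=R.from_rotvec(c["rvec"]).as_matrix()@np.array(p)+np.array(c["tvec"])
    s=q[:2]/q[2]; s=s*(1+k1*(s@s)); return s*f+[cx,cy]
E
python3 - <<'E'
from h import *
s=get_state(); print(s)
for n in("scene","top"):
    im=get_image(n); cv2.imwrite(f"pics/{n}0.png",im[:,:,::-1]); c=calibration(n); print(n,c, ray(n,(320,240)))
E
```

```text
{'time': 0.0, 'joint_positions': array([ 1.29814094,  0.32182189, -0.07009306,  1.45165652,  0.02264687,
        1.37079392, -0.05688899]), 'qd': array([ 2.77790001e-03, -2.47326409e-05,  3.33241007e-04, -7.02245288e-04,
       -2.23662265e-04,  1.33917331e-04, -5.91175041e-04]), 'joint_torque': array([-7.59193881e-04, -4.91289139e+01, -4.04056907e-01, -3.12527740e+01,
       -6.39858632e-02,  4.37482435e-02,  1.63453824e-04]), 'position': array([ 0.18364548, -0.6229839 ,  0.23847156]), 'tool_rot': array([-3.10751454e+00, -4.48719341e-01,  6.41894588e-04]), 'ft_force': array([ 2.77488488e-01, -1.23615731e-01,  1.35108028e-05]), 'torque': array([ 0.01530607,  0.05838541, -0.03611952]), 'grip_force': 0.0, 'grip_width': 1.001737696459918}
scene {'vfov': 54.78728208104368, 'cx': 314.0787542065872, 'cy': 237.90848839809908, 'k1': -0.09914767821170864, 'rvec': array([ 1.07427733,  2.25082554, -1.12871268]), 'tvec': array([ 0.38382888, -0.18482218,  1.31703993])} (array([1.15870468, 0.42377594, 0.6276109 ]), array([-0.63970306, -0.48473216, -0.59665617]))
top {'vfov': 50.206624388440495, 'cx': 320.50715802053355, 'cy': 248.54196771113715, 'k1': -0.12658077356873126, 'rvec': array([ 2.19985883, -2.13659294,  0.14359256]), 'tvec': array([-0.02824486,  0.57922257,  0.97401717])} (array([0.46214745, 0.00255312, 1.03509382]), array([ 0.1332401 , -0.01228836, -0.99114838]))
```

View pics/scene0.png

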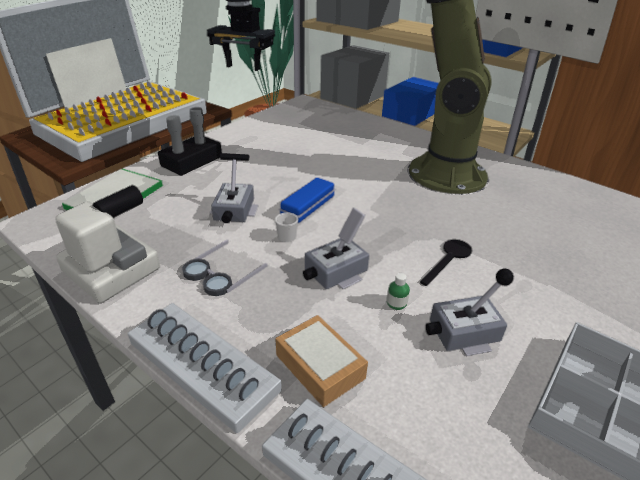

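View pics/top0.png

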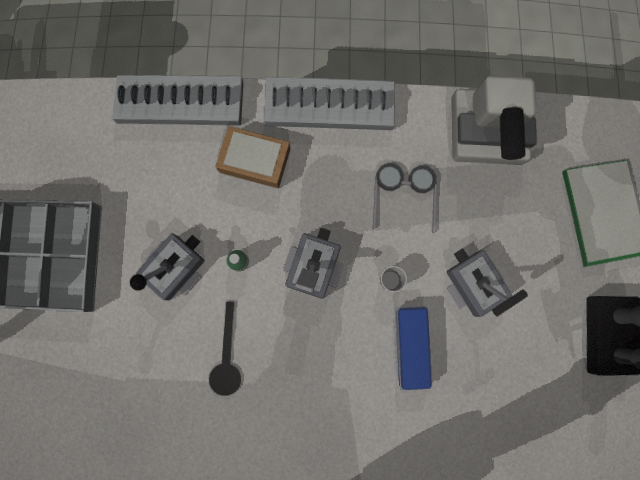

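The T-handle box is at top-view (480,282) with its crossbar at about (510,303). The paddle box is at (315,263), and the ball switch on the left is at (138,282). I'll zoom in on the first two.

```bash
python3 - <<'E'
from h import *
im=cv2.imread("pics/top0.png")
a=im[225:325,265:365]; b=im[235:335,435:535]
m=np.hstack([cv2.resize(x,(400,400),interpolation=cv2.INTER_CUBIC) for x in(a,b)])
m=cv2.convertScaleAbs(m,alpha=1.6); cv2.imwrite("pics/crop.png",m)
E
```

```text
(no output)
```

View pics/crop.png

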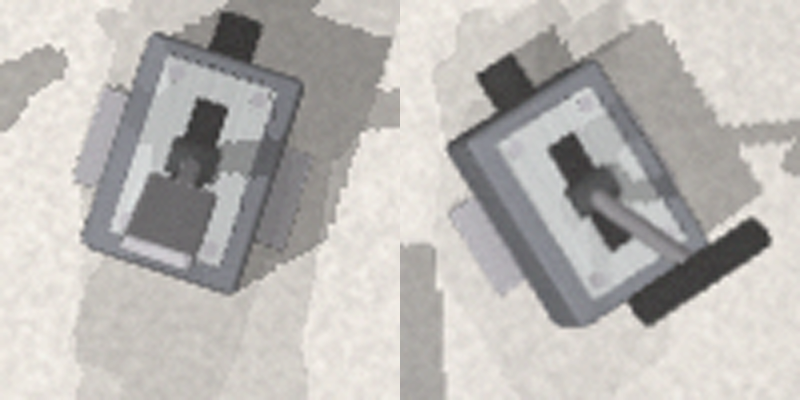

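```bash
python3 - <<'E'
from h import *
I=np.array([(153,33),(303,82),(232,292),(83,243)])/4+[265-.5,225-.5]
M=(np.array([(470,138),(598,60),(705,245),(582,322)])-[400,0])/4+[434.5,234.5]
for n,c in(("instr",I),("main",M)):
    P=np.array([plane("top",u,.045) for u in c])
    e=[np.linalg.norm(P[i]-P[i-1]) for i in range(4)]
    x=(P[0]+P[1]-P[2]-P[3])[:2]; y=(P[0]+P[3]-P[1]-P[2])[:2]
    ax=np.arctan2(x[1],x[0]); ay=np.arctan2(-y[0],y[1]); C=P.mean(0)
    print(n,C,"yaw",ax,ay,np.round(e,4))
    w=(ax+ay)/2; X=np.array([np.cos(w),np.sin(w)])
    tip=np.r_[C[:2]-.047*X,.122]; print(" tip",tip,"px top",proj("top",tip),"scene",proj("scene",tip))
for u in((700,272),(645,310),(757,235)):
    print("bar",plane("top",np.array([(u[0]-400)/4+434.5,u[1]/4+234.5]),.122))
print("paddle top edge",plane("top",np.array([157/4+264.5,250/4+224.5]),.128))
T=get_state(); print(R.from_rotvec(T["tool_rot"]).as_matrix())
for n,u in(("pot",(393,278)),("drops",(237,258)),("caseTL",(400,310)),("lampball",(138,282))):print(n,plane("top",u,.05))
E
```

```text
instr [0.54598606 0.00300758 0.045     ] yaw -0.29306270601626117 -0.28795928108063906 [0.1078 0.077  0.1077 0.0756]
 tip [0.50095547 0.01647035 0.122     ] px top [304.49578124 286.30191952] scene [357.21809647 213.87269542]
main [ 0.52133858 -0.33050689  0.045     ] yaw 0.5531541541988281 0.5558050129935319 [0.1052 0.0766 0.1054 0.0739]
 tip [ 0.48138037 -0.35525243  0.122     ] px top [508.77251929 302.29987267] scene [234.6487057  156.54161956]
bar [ 0.48104198 -0.35663253  0.122     ]
bar [ 0.46339318 -0.33060104  0.122     ]
bar [ 0.49839769 -0.38398641  0.122     ]
paddle top edge [0.49942841 0.01765822 0.128     ]
[[ 9.59144530e-01  2.82915936e-01 -5.86157102e-04]
 [ 2.82916526e-01 -9.59143140e-01  1.63614401e-03]
 [-9.93173503e-05 -1.73513210e-03 -9.99998490e-01]]
pot [ 0.52482028 -0.15287959  0.05      ]
drops [0.55464569 0.14977285 0.05      ]
caseTL [ 0.46353272 -0.16736738  0.05      ]
lampball [0.50179223 0.34154498 0.05      ]
```

The scene view agrees: the predicted tips land on the crossbar at (235,157) and the paddle at (357,214). Next I move in behind the crossbar with the jaws shut.

```bash
python3 -c "
import bench;print([n for n in dir(bench) if n[0]!='_']); print(getattr(bench,'nose_length',None))"
```

```text
['MotionError', 'calibration', 'close_job', 'get_image', 'get_state', 'nose_length']
0.017
```

Emit:
send_rows(xyz=[[32, -16, 0], [65, -33, 0], [97, -49, 0], [130, -65, 0], [162, -82, 0], [194, -98, 0], [227, -114, 0], [259, -130, 0], [292, -147, 0], [324, -163, 0]], dr=[[0, 0, -0.03], [0, 0, -0.06], [0, 0, -0.09], [0, 0, -0.12], [0, 0, -0.15], [0, 0, -0.18], [0, 0, -0.21], [0, 0, -0.24], [0, 0, -0.267], [0, 0, -0.267]], jaw=0, grip_force=20)

```text
time: 0.93
position: [0.4494, -0.3737, 0.2392]
tool_rot: [-3.021, -0.861, 0.001]
ft_force: [0.8, 0.6, -0.1]
grip_width: 0.325
grip_force: 0.0
```

Emit:
send_rows(xyz=[[0, 0, 15], [0, 0, 30], [0, 0, 45], [0, 0, 60], [0, 0, 75], [0, 0, 90], [0, 0, 105], [0, 0, 114], [0, 0, 114], [0, 0, 114]], dr=[[0, 0, 0], [0, 0, 0], [0, 0, 0], [0, 0, 0], [0, 0, 0], [0, 0, 0], [0, 0, 0], [0, 0, 0], [0, 0, 0], [0, 0, 0]])

```text
time: 1.77
position: [0.4483, -0.3753, 0.1252]
tool_rot: [-3.021, -0.859, 0.001]
ft_force: [-0.6, 0.6, 0.4]
grip_width: 0.003
grip_force: 0.0
```

Emit:
send_rows(xyz=[[10, 0, 0], [20, 0, 0], [30, 0, 0], [40, 0, 0], [50, 0, 0], [60, 0, 0], [70, 0, 0], [80, 0, 0], [90, 0, 0], [100, 0, 0]], dr=[[0, 0, 0], [0, 0, 0], [0, 0, 0], [0, 0, 0], [0, 0, 0], [0, 0, 0], [0, 0, 0], [0, 0, 0], [0, 0, 0], [0, 0, 0]])

```text
time: 2.6
position: [0.5349, -0.3215, 0.1254]
tool_rot: [-3.021, -0.86, -0.001]
ft_force: [0.1, -0.3, 0.7]
grip_width: 0.004
grip_force: 0.0
```

Back off and up, then look.

Emit:
send_rows(xyz=[[-15, 0, 0], [-30, 0, -10], [-40, 0, -30], [-50, 0, -50], [-50, 0, -70], [-50, 0, -90], [-50, 0, -110], [-50, 0, -114], [-50, 0, -114], [-50, 0, -114]], dr=[[0, 0, 0], [0, 0, 0], [0, 0, 0], [0, 0, 0], [0, 0, 0], [0, 0, 0], [0, 0, 0], [0, 0, 0], [0, 0, 0], [0, 0, 0]])

```text
time: 3.43
position: [0.4909, -0.3488, 0.2386]
tool_rot: [-3.021, -0.859, 0.001]
ft_force: [-0.3, -0.0, -0.0]
grip_width: 0.012
grip_force: 0.0
```

```bash
python3 - <<'E'
from h import *
cv2.imwrite("pics/scene1.png",get_image("scene")[:,:,::-1]); s=get_state(); print(s["position"],s["tool_rot"])
C=np.array([.54599,.00301]);w=-.29;X=np.array([np.cos(w),np.sin(w)])
p=np.array(s["position"]);Rm=R.from_rotvec(s["tool_rot"]).as_matrix()
g=np.r_[C-.085*X,p[2]]; print("goal",g,"tool shift mm",1000*Rm.T@(g-p))
for n,u in():pass
E
```

```text
[ 0.49051447 -0.34866198  0.2378707 ] [-3.02004248e+00 -8.58699078e-01  2.39186717e-03]
goal [0.46453927 0.02731594 0.2378707 ] tool shift mm [ 175.72471325 -333.39858554    0.56108632]
```

View pics/scene1.png

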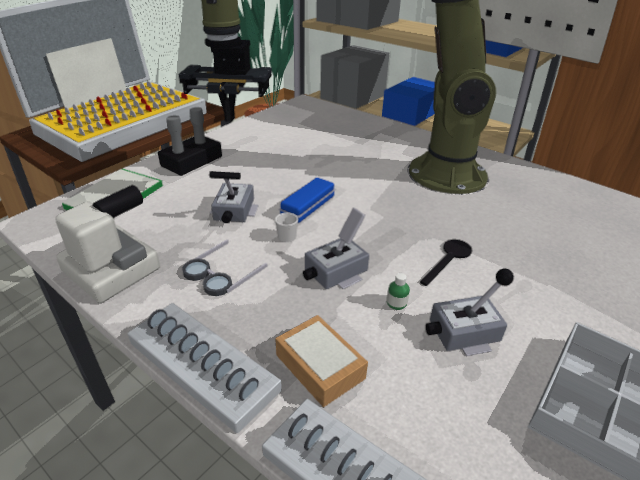

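The crossbar is now at (225,175), leaning toward the +x side, so the main isolator is on and nothing else has moved. Now the paddle.

Emit:
send_rows(xyz=[[18, -33, 0], [35, -67, 0], [53, -100, 0], [70, -133, 0], [88, -167, 0], [105, -200, 0], [123, -233, 0], [141, -267, 0], [158, -300, 0], [176, -333, 0]], dr=[[0, 0, 0.085], [0, 0, 0.17], [0, 0, 0.255], [0, 0, 0.34], [0, 0, 0.425], [0, 0, 0.51], [0, 0, 0.595], [0, 0, 0.68], [0, 0, 0.765], [0, 0, 0.844]])

```text
time: 4.32
position: [0.4642, 0.0283, 0.238]
tool_rot: [3.107, -0.461, -0.004]
ft_force: [0.7, -0.1, -0.5]
grip_width: 0.009
grip_force: 0.0
```

Emit:
send_rows(xyz=[[0, 0, 0], [0, 0, 0], [0, 0, 0], [0, 0, 0], [0, 0, 0], [0, 0, 0], [0, 0, 0], [0, 0, 0], [0, 0, 0], [0, 0, 0]], dr=[[0, 0, 0], [0, 0, 0], [0, 0, 0], [0, 0, 0], [0, 0, 0], [0, 0, 0], [0, 0, 0], [0, 0, 0], [0, 0, 0], [0, 0, 0]])

```text
time: 5.15
position: [0.4656, 0.0265, 0.2395]
tool_rot: [3.108, -0.454, -0.0]
ft_force: [0.2, -0.1, 0.6]
grip_width: 0.005
grip_force: 0.0
```

Emit:
send_rows(xyz=[[0, 0, 15], [0, 0, 30], [0, 0, 45], [0, 0, 60], [0, 0, 75], [0, 0, 90], [0, 0, 105], [0, 0, 114], [0, 0, 114], [0, 0, 114]], dr=[[0, 0, 0], [0, 0, 0], [0, 0, 0], [0, 0, 0], [0, 0, 0], [0, 0, 0], [0, 0, 0], [0, 0, 0], [0, 0, 0], [0, 0, 0]])

```text
time: 5.98
position: [0.4655, 0.0267, 0.1255]
tool_rot: [-3.109, 0.454, 0.001]
ft_force: [-0.3, 0.4, 0.5]
grip_width: 0.007
grip_force: 0.0
```

Emit:
send_rows(xyz=[[10, 0, 0], [20, 0, 0], [30, 0, 0], [40, 0, 0], [50, 0, 0], [60, 0, 0], [70, 0, 0], [80, 0, 0], [90, 0, 0], [100, 0, 0]], dr=[[0, 0, 0], [0, 0, 0], [0, 0, 0], [0, 0, 0], [0, 0, 0], [0, 0, 0], [0, 0, 0], [0, 0, 0], [0, 0, 0], [0, 0, 0]])

```text
time: 6.82
position: [0.5628, -0.0026, 0.1255]
tool_rot: [3.108, -0.455, 0.001]
ft_force: [0.3, -0.1, -0.5]
grip_width: 0.008
grip_force: 0.0
```

Emit:
send_rows(xyz=[[-15, 0, 0], [-30, 0, -10], [-40, 0, -30], [-50, 0, -50], [-50, 0, -70], [-50, 0, -90], [-50, 0, -110], [-50, 0, -114], [-50, 0, -114], [-50, 0, -114]], dr=[[0, 0, 0], [0, 0, 0], [0, 0, 0], [0, 0, 0], [0, 0, 0], [0, 0, 0], [0, 0, 0], [0, 0, 0], [0, 0, 0], [0, 0, 0]])

```text
time: 7.65
position: [0.5135, 0.0121, 0.2389]
tool_rot: [3.108, -0.454, -0.001]
ft_force: [0.1, -0.2, -0.6]
grip_width: 0.007
grip_force: 0.0
```

```bash
python3 - <<'E'
from h import *
cv2.imwrite("pics/scene2.png",get_image("scene")[:,:,::-1]); print(get_state()["position"])
E
```

```text
[0.51309476 0.01211234 0.23831084]
```

View pics/scene2.png

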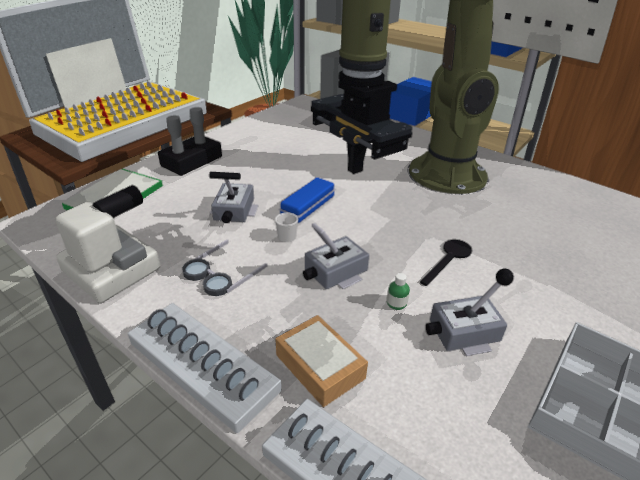

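The paddle tip is now at (318,230), on the +x side. The crossbar at (225,175) is still on, the ball at (505,277) hasn't changed, and the other objects are in place with the gripper clear.

```bash
python3 -c "
from bench import *
print(close_job())"
```

```text
the job is handed in; nothing more can be done
None
```

The main isolator was switched on first and then the instrument switch; the camera shows both levers staying over, with the lamp switch and everything else on the desk unmoved, and the job is handed in.

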